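# Stand the capped bottles in their spill trays

## Task

Stand the three screw-capped bottles from the front of the bench in the round grey spill trays, each upright in the middle of its own tray: the tallest bottle in the largest tray, the middle-sized one in the medium tray and the shortest in the smallest tray. Set the glass down gently, keep the bottles upright, and leave the two open beakers where they are.

Things in the scene. Friction and masses are not known exactly. Their poses are not given: they have to be found in the camera images.
- bottle_tall: The tallest bottle: round brown glass bottle with a screw cap, 65 mm diameter, 161 mm high; straight-sided cap 34 mm diameter from about 135 to 161 mm up, a good place to grip from above. 0.4 to 0.65 kg. Loose, upright. Origin at the centre of its underside, z up along its axis; yaw means nothing. 
- bottle_middle: The middle-sized bottle: round white bottle with a screw cap, 58 mm diameter, 117 mm high; straight-sided cap 37 mm diameter from about 95 to 117 mm up, a good place to grip from above. 0.2 to 0.35 kg. Loose, upright. Origin at the centre of its underside, z up along its axis; yaw means nothing. 
- bottle_short: The shortest bottle: conical brown dropper bottle with a slim screw cap, 38 mm diameter at the foot, 84 mm high; cap 24 mm diameter from about 58 to 84 mm up, a good place to grip from above. 0.05 to 0.08 kg. Loose, upright. Origin at the centre of its underside, z up along its axis; yaw means nothing. 
- tray_large: The largest tray, 120 mm across outside, about 109 mm across the flat inside. Low open round spill tray of grey plastic, fixed to the bench. Floor 4 mm thick, lip 12 mm high and about 4 mm wide; origin at the centre of its underside (on the bench), z up.
- tray_medium: The medium tray, 92 mm across outside, about 81 mm across the flat inside. Low open round spill tray of grey plastic, fixed to the bench. Floor 4 mm thick, lip 12 mm high and about 4 mm wide; origin at the centre of its underside (on the bench), z up.
- tray_small: The smallest tray, 68 mm across outside, about 57 mm across the flat inside. Low open round spill tray of grey plastic, fixed to the bench. Floor 4 mm thick, lip 12 mm high and about 4 mm wide; origin at the centre of its underside (on the bench), z up.
- beaker_metal: Bystander: open plain steel beaker without a cap, 70 mm diameter, 116 mm high, loose, standing among the bottles; to be left alone. Origin at the centre of its underside, z up along its axis; yaw means nothing. 
- beaker_glass: Bystander: small open glass beaker with a spout, about 51x57 mm, 56 mm high, loose, standing among the bottles; to be left alone. Origin at the centre of its underside, z up along its axis; yaw means nothing. 
There are look-alikes about, which are no part of the job. Leave any green or yellow look-alike of the bottle_middle alone.

How it is judged:
By the outcome, as a careful person would: the job done as asked, in the order asked, and still so for the second after the job is handed in, with the robot touching nothing.
It also fails if it takes over 86 s, if anything falls off the work surface, if the arm or the gripper's body presses on something with over 40 N, if the wrist force passes 120 N, or if a joint passes its speed limit or range.

## Robot

A 6-joint arm with a two-finger parallel gripper is mounted at the origin on a cart in front of the work surface, level with it; the furniture and walls round the work are solid. World frame = base frame: x ahead of the robot, y to its left, z up, the work surface at z = 0. Lengths are in m, angles in rad, forces in N, time in s.
With the tool pointing down it reaches from about 0.25 to 0.775 m from the base axis. Payload 4 kg.
Tool frame: the origin (TCP) lies midway between the tips of the shut fingers; the grasp point (between the pads) lies 19 mm behind it; z points along the fingers, y is the direction in which the jaws open and shut (so a half turn about z gives the same grasp; the last joint's range is limited). The gripper opens to 94 mm and grips with 3 to 60 N. Pads are 16 mm wide; open, the fingers measure 119 mm over their backs; the gripper's body (75 mm by 177 mm) begins 78 mm behind the grasp point.
Start: joints at [-1.275, 0.087, 1.371, -0, 1.684, -0.103], TCP at [0.214, -0.507, 0.178] pointing down, gripper open.
Joint ranges: [-3.1, 3.1], [-0.76, 2.03], [0.27, 2.55], [-1.08, 4.22], [0.17, 2.65], [-2.57, 2.57]. Speed limits (rad/s): [2.79, 2.79, 3.14, 3.14, 3.14, 3.14].

## Interface

Orientations are given as [roll, pitch, yaw] about the fixed x, y, z axes, in that order (R = Rz(yaw) Ry(pitch) Rx(roll)).
In Python, from bench import robot gives the robot as it stands.
- The arm moves only by the tool servo_tool, never from a script. Its argument "rows" is a list of rows, each a list of 2 entries, a list of its own where there are three numbers: the shift along the tool's x, y, z normalised to -1 to 1, where 1 is 0.08 m, then the turn about the tool's z normalised to -1 to 1, where 1 is pi/2 rad. A call has 1 to 12 rows; each row is the pose to reach, as a shift and turn from the pose commanded when the call began, along the tool's axes at that moment; what a row does not reach only later rows make up. A row lasts 1/12 s, in which the tool goes at most 41.7 mm and 7.16 degrees, less where a joint would pass 70% of its speed; a pose out of reach is approached as far as the arm can. A call with a number of a shift or a turn outside -1 to 1 is refused whole. A call with a gripper value outside its range is refused whole. "grip" is the closure, from -1 (fully open) to 1 (shut), set as the call begins (left out, the last holds). The fingers move at their own pace and stop on an object; the grip force is fixed at half the most. Time passes only in rows, so rows that repeat a pose let the fingers close. It gives the time, the measured TCP pose, the force and the opening at its end, in the units of the state.
- robot.get_obs(): the state, without advancing time (a new reading comes with each control period).
- robot.snapshot(name): name is "scene" or "top" or "wrist"; returns a dict with "pixels" (420x560x3 uint8, red, green, blue), "camera_matrix" (3x3 intrinsics, pixels), "D" ([k1, k2, p1, p2, k3] as OpenCV has them; the pictures are not rectified), "world_from_camera" (4x4, takes a point from camera to world coordinates). Camera axes: x right, y down, z forward; pixel columns grow to the right and rows downward; lengths in m; the calibration is good to about 2 mm. A picture is of the moment at which its call begins. There is no depth.
- robot.close_job(): hands the job in, once; it reports no verdict.
The state is a dict: "time": time; "joint_positions": joint angles; "qvel": joint speeds; "joint_torque": joint torques, N m; "tool_pos": TCP position; "ee_rot": TCP orientation; "wrist_force": force on the tool from outside, world axes, zero at the start; "wrist_torque": the same for the moment, N m; "width": finger opening in m.
Only numpy, scipy, OpenCV 4.12 (cv2) and the standard library are available. Lean on these libraries where they do the work, as an engineer would, in place of code of your own. Each camera call takes 0.05 s, during which the arm holds its last target.

## Working session

There is one attempt and no reset: what is moved stays moved. The work goes in short steps, Python scripts to look and compute and a tool call to move; the robot and the scene stay as the last step left them, time stands still between calls to the robot, and variables do not carry over. Pictures are saved under pics/ and viewed, and the job is handed in when it is done.

Besides the shell and the picture viewer there is one more tool, called after "Call:" in YAML: its name, and indented under it one key for each argument. servo_tool: Moves the arm, as the interface text tells. Its arguments: {"type":"object","properties":{"rows":{"type":"array"},"grip":{"type":"number"}},"required":["rows"]}

```bash
mkdir -p pics
cat > h.py <<'E'
import numpy as np, cv2
from bench import robot
def snap(n,f):
    s=robot.snapshot(n); cv2.imwrite('pics/'+f,cv2.cvtColor(s['pixels'],cv2.COLOR_RGB2BGR))
    np.savez('pics/'+f[:-4]+'.npz',**s); return s
def load(f): return dict(np.load('pics/'+f+'.npz'))
def ray(s,uv):
    p=cv2.undistortPoints(np.array([[uv]],float),s['camera_matrix'],s['D'])[0,0]
    T=s['world_from_camera']; d=T[:3,:3]@np.array([p[0],p[1],1]); return T[:3,3],d
def onz(s,uv,z):
    o,d=ray(s,uv); return o+d*(z-o[2])/d[2]
def proj(s,P):
    T=np.linalg.inv(s['world_from_camera']); r,_=cv2.Rodrigues(T[:3,:3])
    return cv2.projectPoints(np.array(P,float).reshape(-1,1,3),r,T[:3,3],s['camera_matrix'],s['D'])[0][:,0]
E
python3 - <<'E'
from h import *
for n in ['scene','top','wrist']:
    s=snap(n,n+'0.png'); print(n,s['world_from_camera'].round(3).tolist(),s['camera_matrix'][0,0],s['D'])
print(robot.get_obs())
E
```

```text
scene [[0.832, -0.392, 0.393, -0.03], [-0.555, -0.584, 0.592, -1.196], [-0.003, -0.711, -0.704, 1.15], [0.0, 0.0, 0.0, 1.0]] 443.0620534809725 [-0.14173395  0.          0.          0.          0.        ]
top [[-0.017, -0.986, 0.167, 0.382], [-1.0, 0.018, 0.001, -0.252], [-0.004, -0.167, -0.986, 1.228], [0.0, 0.0, 0.0, 1.0]] 381.37584724236154 [-0.06999749  0.          0.          0.          0.        ]
wrist [[0.388, -0.884, -0.261, 0.289], [-0.922, -0.373, -0.108, -0.476], [-0.002, 0.282, -0.959, 0.385], [0.0, 0.0, 0.0, 1.0]] 327.13204762810625 [-0.04642064  0.          0.          0.          0.        ]
{'time': 0.15, 'joint_positions': array([-1.27510039e+00,  8.78051422e-02,  1.37189697e+00,  9.67678009e-06,
        1.68361110e+00, -1.03076684e-01]), 'qvel': array([-0.00279632, -0.00205376, -0.00527103,  0.00114493, -0.00050439,
        0.00083731]), 'joint_torque': array([ 1.37951196e-03, -3.40642333e+01, -3.02793717e+01,  7.18632736e-02,
        3.05109483e-02, -1.13946967e-04]), 'tool_pos': array([ 0.21343096, -0.50638799,  0.17656736]), 'ee_rot': array([-3.13988222e+00, -1.86601059e-04,  3.98773547e-01]), 'wrist_force': array([ 0.15894452,  0.29784384, -0.7664441 ]), 'wrist_torque': array([-0.03527351, -0.03752363,  0.02325589]), 'width': 0.09397197176051993}
```

View pics/top0.png

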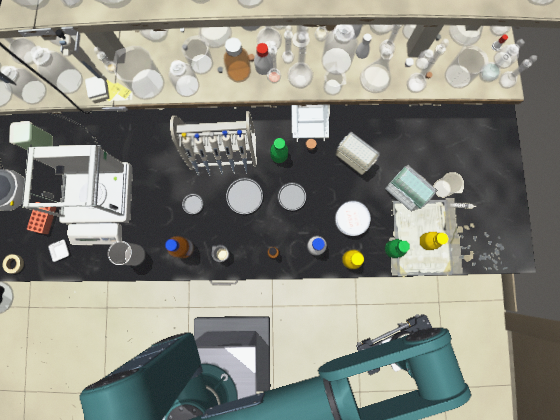

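View pics/scene0.png

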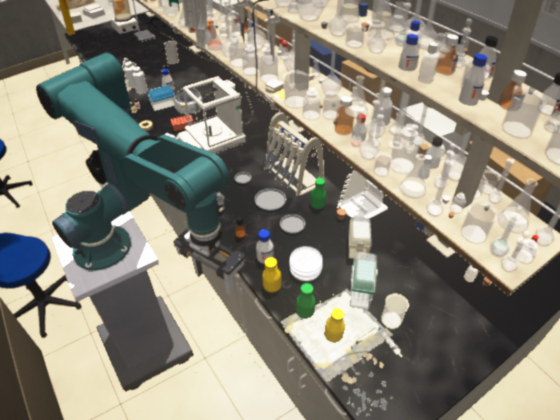

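View pics/wrist0.png

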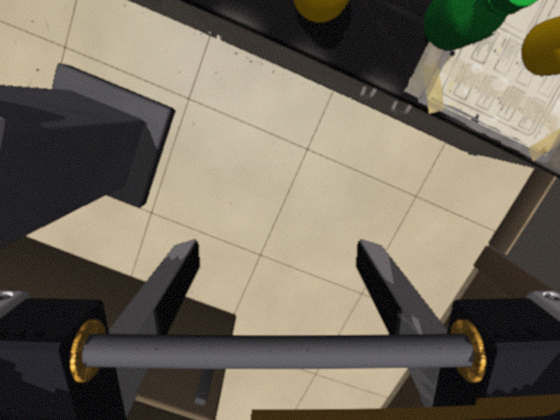

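Run:
```python
from h import *
im=cv2.imread('pics/top0.png')[160:280,95:375]
cv2.imwrite('pics/crop0.png',cv2.resize(im,None,fx=2.85,fy=2.85,interpolation=cv2.INTER_CUBIC))
im=cv2.imread('pics/scene0.png')[110:310,170:350]
cv2.imwrite('pics/crop1.png',cv2.resize(im,None,fx=3,fy=3,interpolation=cv2.INTER_CUBIC))
```

```text
(no output)
```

View pics/crop0.png

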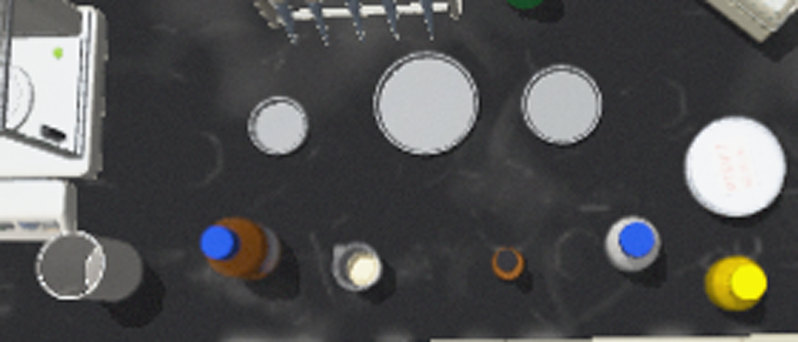

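View pics/crop1.png

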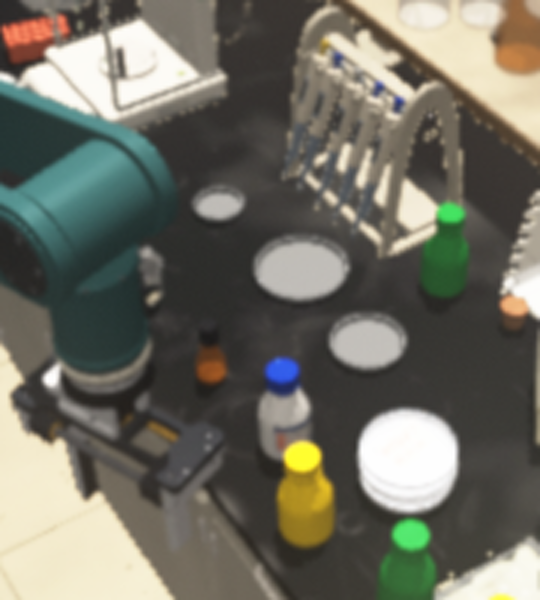

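```bash
cat > m.py <<'E'
from h import *
def blobs(s,lo,hi,amin=15,box=None):
    hsv=cv2.cvtColor(s['pixels'],cv2.COLOR_RGB2HSV); m=cv2.inRange(hsv,np.array(lo),np.array(hi))
    if box: k=np.zeros_like(m); k[box[1]:box[3],box[0]:box[2]]=1; m*=k
    n,l,st,c=cv2.connectedComponentsWithStats(m)
    return [(c[i],st[i]) for i in range(1,n) if st[i][4]>=amin]
E
python3 - <<'E'
from m import *
for f in ['top0','scene0']:
    s=load(f); print(f)
    for c,st in blobs(s,(105,120,80),(130,255,255)):
        print('blue',c.round(1),st, onz(s,c,.148).round(4),onz(s,c,.106).round(4))
    for c,st in blobs(s,(2,100,50),(18,255,255),box=(165,235,300,265) if f=='top0' else (225,205,255,245)):
        print('brown',c.round(1),st,onz(s,c,.03).round(4))
s=load('top0')
for c,st in blobs(s,(0,0,110),(180,60,255),60,(175,170,315,225)):
    x,y,w,h,_=st
    c2=np.array([x+(w-1)/2,y+(h-1)/2])
    print('tray',c.round(1),st,onz(s,c,.004).round(4),onz(s,c2,.012).round(4),(onz(s,(x,c[1]),.012)-onz(s,(x+w,c[1]),.012))[1].round(4))
s=load('scene0')
for c,st in blobs(s,(0,0,110),(180,60,255),40,(230,170,310,235)):
    print('sc tray',c.round(1),st,onz(s,c,.006).round(4))
s=load('top0')
for n,z in (('mid',.05),):pass
# beakers by eye
print('steel top centre',onz(s,(120,253),.116),'glass top',onz(s,(220.5,254),.056))
E
```

```text
top0
blue [224.4 132.6] [222 131   5   5  18] [ 0.7916 -0.0846  0.148 ] [ 0.8075 -0.0781  0.106 ]
blue [239.2 132.3] [237 130   5   7  22] [ 0.7915 -0.1288  0.148 ] [ 0.8074 -0.124   0.106 ]
blue [170.6 244.5] [165 239  12  12 121] [0.4608 0.0663 0.148 ] [0.4638 0.0787 0.106 ]
blue [317.8 243.7] [312 238  13  12 115] [ 0.4564 -0.3518  0.148 ] [ 0.4593 -0.3557  0.106 ]
brown [180.4 247.4] [168 236  21  22 256] [0.46   0.0698 0.03  ]
brown [273.1 253.5] [267 248  12  10  57] [ 0.4365 -0.222   0.03  ]
scene0
blue [414.9  24.6] [412  21   7   9  53] [2.1621 0.5968 0.148 ] [2.254 0.672 0.106]
blue [412.   38.5] [408  34  10  10  74] [1.9769 0.4482 0.148 ] [2.061  0.5171 0.106 ]
blue [479.8  59.2] [474  54  13  12 117] [2.1107 0.0622 0.148 ] [2.2004 0.115  0.106 ]
blue [164.9  70.7] [162  68   7   7  34] [0.6267 0.8456 0.148 ] [0.6542 0.9311 0.106 ]
blue [  1.1 145.5] [  0 140   4  12  34] [-0.2095  0.6592  0.148 ] [-0.217  0.737  0.106]
blue [263.7 234.4] [258 229  12  12 119] [ 0.4436 -0.3858  0.148 ] [ 0.4635 -0.3518  0.106 ]
blue [ 20.7 257.4] [   0  233   48   50 1757] [-0.2413 -0.0497  0.148 ] [-0.2501 -0.0016  0.106 ]
brown [239.8 231.5] [235 225  11  14 123] [ 0.4375 -0.2324  0.03  ]
tray [244.3 196. ] [ 226  178   37   36 1001] [ 0.6263 -0.1297  0.004 ] [ 0.6263 -0.1296  0.012 ] 0.1205
tray [291.8 196.5] [278 183  28  27 577] [ 0.6217 -0.2852  0.004 ] [ 0.6218 -0.284   0.012 ] 0.0909
tray [192.2 203.9] [182 194  21  20 314] [0.6032 0.0412 0.004 ] [0.603 0.04  0.012] 0.0689
sc tray [297.4 180.4] [272 170  38  26 433] [ 0.7807 -0.0953  0.006 ]
sc tray [242.5 177.9] [235 174  16   9 124] [0.6057 0.0415 0.006 ]
sc tray [269.9 199.2] [255 189  32  21 509] [ 0.6285 -0.1279  0.006 ]
sc tray [292.  223.4] [280 215  26  18 362] [ 0.6248 -0.2821  0.006 ]
steel top centre [0.44013513 0.2264244  0.116     ] glass top [ 0.43626914 -0.061628    0.056     ]
```

Distinct in the top view: the tall one is brown with a blue cap at (171,245). The middle one is white with a blue cap at (318,244), where its look-alikes are yellow at (353,259) and green at (279,150), (398,248). The short one is the brown dropper at (273,253). The enlarged crops confirm this. The trays at (244,196), (292,196) and (192,204) measure 120, 91 and 69 mm across, which matches the sizes given. I'll take the bottles in the order tall, middle, short.

Call:
servo_tool:
  rows:
    - [[0.5, 0, -0.6], 0.1]
    - [[1, 0, -0.6], 0.2]
    - [[1, 0, -0.6], 0.254]
    - [[1, 0, -0.6], 0.254]
    - [[1, 0, -0.6], 0.254]
  grip: -0.5

```text
time: 0.57
tool_pos: [0.2884, -0.4754, 0.2258]
ee_rot: [3.141, -0.0, 0.002]
wrist_force: [0.2, 0.0, -1.0]
width: 0.0707
```

Call:
servo_tool:
  rows:
    - [[0.3, -0.4, 0], 0]
    - [[0.7, -0.8, 0], 0]
    - [[1, -1, 0], 0]
    - [[1, -1, 0], 0]

```text
time: 0.9
tool_pos: [0.3705, -0.3923, 0.225]
ee_rot: [-3.139, -0.002, 0.007]
wrist_force: [-0.4, -0.1, 0.2]
width: 0.0706
```

Call:
servo_tool:
  rows:
    - [[0.2, -0.4, 0], 0]
    - [[0.5, -0.8, 0], 0]
    - [[0.7, -1, 0], 0]

```text
time: 1.15
tool_pos: [0.4237, -0.3138, 0.2251]
ee_rot: [-3.14, 0.0, 0.001]
wrist_force: [1.3, 0.6, -0.2]
width: 0.0707
```

Call:
servo_tool:
  rows:
    - [[0, -0.4, 0], 0]
    - [[0, -0.8, 0], 0]
    - [[0, -1, 0], 0]

```text
time: 1.4
tool_pos: [0.4227, -0.2336, 0.2249]
ee_rot: [-3.14, 0.001, 0.002]
wrist_force: [-0.0, -0.4, -0.2]
width: 0.0706
```

Call:
servo_tool:
  rows:
    - [[0, -0.4, 0], 0]
    - [[0, -0.8, 0], 0]
    - [[0, -1, 0], 0]

```text
time: 1.65
tool_pos: [0.4225, -0.1539, 0.2251]
ee_rot: [-3.14, 0.001, 0.002]
wrist_force: [-0.1, -0.8, 0.4]
width: 0.0702
```

Call:
servo_tool:
  rows:
    - [[0, -0.4, 0], 0]
    - [[0, -0.8, 0], 0]
    - [[0, -1, 0], 0]

```text
time: 1.9
tool_pos: [0.4225, -0.074, 0.2251]
ee_rot: [-3.141, 0.001, 0.002]
wrist_force: [0.1, -0.6, -0.9]
width: 0.0704
```

Call:
servo_tool:
  rows:
    - [[0, -0.4, 0], 0]
    - [[0, -0.8, 0], 0]
    - [[0, -1, 0], 0]
    - [[0, -1, 0], 0]
    - [[0, -1, 0], 0]
    - [[0, -1, 0], 0]

```text
time: 2.4
tool_pos: [0.4232, 0.003, 0.2251]
ee_rot: [3.141, 0.001, -0.001]
wrist_force: [-0.4, -0.0, -0.1]
width: 0.0707
```

Now check with the wrist camera from a pose that sees the tall bottle, the trays and the neighbours.

Run:
```python
from m import *
s=snap('wrist','w1.png')
for c,st in blobs(s,(105,120,60),(130,255,255),100): print('blue',c.round(1),st,onz(s,c,.161).round(4),onz(s,c,.148).round(4))
for c,st in blobs(s,(0,0,110),(180,60,255),400): print('grey',c.round(1),st,onz(s,c,.006).round(4))
```

```text
blue [206.3 163.4] [ 185  143   43   42 1388] [0.4619 0.0613 0.161 ] [0.4598 0.0641 0.148 ]
grey [31.4 71.4] [   0    0   72  139 7944] [0.5553 0.3101 0.006 ]
grey [245.4  25.1] [ 216    0   59   54 2554] [0.6024 0.0394 0.006 ]
grey [389.   23.9] [ 339    0  103   57 4626] [ 0.6046 -0.1316  0.006 ]
grey [516.3  22.4] [ 482    0   74   52 3099] [ 0.6106 -0.2887  0.006 ]
grey [544.4 147.5] [ 525  126   35   47 1281] [ 0.4598 -0.3561  0.006 ]
grey [ 59.4 177.2] [  17  136  103   76 2823] [0.4197 0.2971 0.006 ]
grey [327.9 166.2] [ 308  146   44   44 1210] [ 0.4332 -0.0649  0.006 ]
grey [285.3 261.5] [    0   216   560   119 39289] [ 0.2954 -0.0096  0.006 ]
grey [271.1 369.6] [  132   343   295    77 11449] [0.102  0.0122 0.006 ]
```

View pics/w1.png

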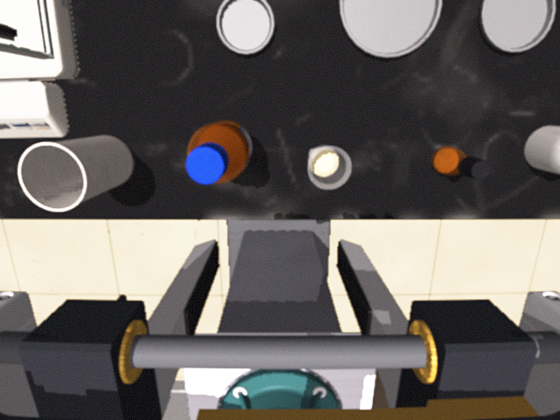

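The picture shows the tall bottle's blue cap at (206,163), the glass beaker at (328,166), the steel beaker at (60,175) and the small tray at (245,25). These agree with the top view within about 3 mm.

Call:
servo_tool:
  rows:
    - [[0.25, -0.4, 0], 0]
    - [[0.475, -0.76, 0.2], 0]
    - [[0.475, -0.76, 0.4], 0]
    - [[0.475, -0.76, 0.4], 0]
    - [[0.475, -0.76, 0.4], 0]

```text
time: 2.87
tool_pos: [0.4608, 0.0639, 0.1923]
ee_rot: [3.141, 0.003, -0.001]
wrist_force: [0.1, -0.6, 1.0]
width: 0.0704
```

Call:
servo_tool:
  rows:
    - [[0, 0, 0.2], 0]
    - [[0, 0, 0.4], 0]
    - [[0, 0, 0.6], 0]
    - [[0, 0, 0.74], 0]
    - [[0, 0, 0.74], 0]
    - [[0, 0, 0.74], 0]

```text
time: 3.37
tool_pos: [0.4614, 0.0642, 0.1348]
ee_rot: [3.141, -0.0, -0.002]
wrist_force: [0.5, -0.0, 0.5]
width: 0.0703
```

Call:
servo_tool:
  rows:
    - [[0, 0, 0], 0]
    - [[0, 0, 0], 0]
    - [[0, 0, 0], 0]
    - [[0, 0, 0], 0]
    - [[0, 0, 0], 0]
    - [[0, 0, 0], 0]
    - [[0, 0, 0], 0]
    - [[0, 0, 0], 0]
    - [[0, 0, 0], 0]
  grip: 1

```text
time: 4.12
tool_pos: [0.4614, 0.065, 0.1342]
ee_rot: [3.142, 0.0, -0.0]
wrist_force: [-1.0, 0.6, -0.9]
width: 0.0139
```

Call:
servo_tool:
  rows:
    - [[0, 0, -0.05], 0]
    - [[0, 0, -0.15], 0]
    - [[0, 0, -0.3], 0]
    - [[0, 0, -0.5], 0]
    - [[0, 0, -0.75], 0]
    - [[0, 0, -0.75], 0]
    - [[0, 0, -0.75], 0]

```text
time: 4.7
tool_pos: [0.4626, 0.065, 0.1964]
ee_rot: [3.142, -0.004, -0.0]
wrist_force: [0.1, -0.3, -0.4]
width: 0.0008
```

The fingers shut on nothing, so the cap wasn't between them. I'll look before doing anything more.

Run:
```python
from m import *
for n in ['wrist','top','scene']:
    s=snap(n,n[0]+'2.png')
    for c,st in blobs(s,(105,120,60),(130,255,255),30): print(n,c.round(1),st,onz(s,c,.155).round(4))
a=cv2.imread('pics/t2.png')[140:290,80:380]; cv2.imwrite('pics/c2.png',cv2.resize(a,None,fx=2.6,fy=2.6))
```

```text
wrist [277.9 216.5] [ 258  192   42   49 1599] [0.4621 0.0634 0.155 ]
wrist [126.1 397.1] [  87  384   82   24 1358] [0.2738 0.2137 0.155 ]
top [317.8 243.7] [312 238  13  12 115] [ 0.4559 -0.3513  0.155 ]
scene [414.8  24.5] [412  21   7   9  54] [2.1469 0.5855 0.155 ]
scene [412.   38.5] [408  34  10  10  74] [1.963  0.4369 0.155 ]
scene [479.8  59.2] [474  54  13  12 118] [2.0957 0.0536 0.155 ]
scene [  1.3 146.1] [  0 140   5  13  41] [-0.2079  0.6408  0.155 ]
scene [203.8 159. ] [199 154  10  11  82] [0.4585 0.0562 0.155 ]
scene [263.7 234.3] [258 229  12  12 118] [ 0.4403 -0.3913  0.155 ]
scene [ 20.1 256.9] [   0  233   49   51 1914] [-0.2413 -0.0545  0.155 ]
```

View pics/w2.png

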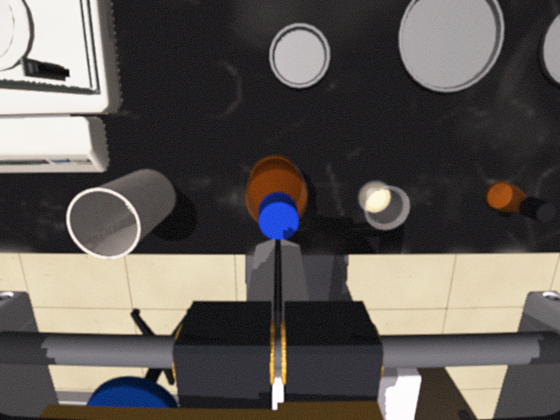

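View pics/c2.png

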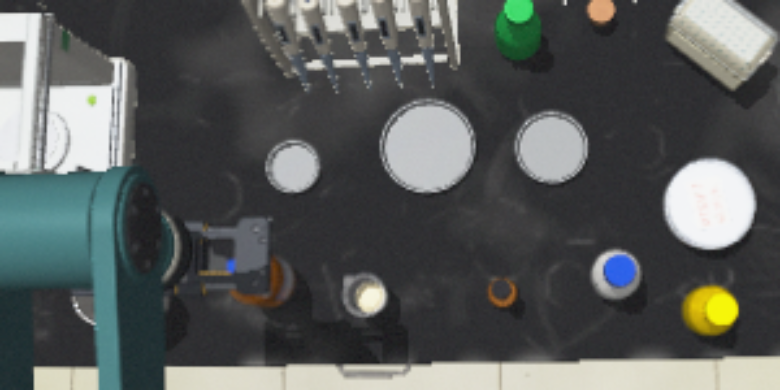

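View pics/s2.png

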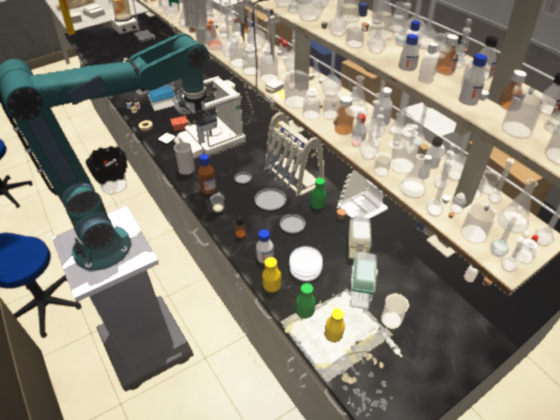

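Run:
```python
from m import *
o=robot.get_obs(); print(o['time'],o['tool_pos'],o['ee_rot'],o['joint_positions'].round(4))
P=o['tool_pos']
for f in ['w2','t2','s2']:
    s=load(f); print(f,proj(s,[P,P+[0,0,.05],P+[0,0,.1],[.461,.0635,.161]]).round(1).tolist(), s['world_from_camera'][:3,3].round(4))
# two/three-view triangulation of tall cap from cap-blob centroids
def tri(L):
    A=np.zeros((3,3));b=np.zeros(3)
    for f,uv in L:
        o,d=ray(load(f),uv); d/=np.linalg.norm(d); M=np.eye(3)-np.outer(d,d); A+=M;b+=M@o
    X=np.linalg.solve(A,b); return X.round(4),[float(np.linalg.norm((np.eye(3)-np.outer(d,d)/(d@d))@(X-o)).round(4)) for o,d in [ray(load(f),u) for f,u in L]]
print(tri([('top0',(170.6,244.5)),('s2',(203.8,159.))]))
print(tri([('top0',(170.6,244.5)),('w1',(206.3,163.4)),('w2',(277.9,216.5)),('s2',(203.8,159.))]))
print(tri([('w1',(206.3,163.4)),('w2',(277.9,216.5))]))
a=cv2.imread('pics/s2.png')[20:220,130:290]; cv2.imwrite('pics/c3.png',cv2.resize(a,None,fx=3,fy=3))
```

```text
4.85 [0.46081278 0.06495928 0.19319325] [ 3.14147325e+00  1.84883203e-03 -1.84363789e-04] [ 1.8200e-02 -1.0370e-01  1.5294e+00 -1.0000e-04  1.7178e+00  1.5892e+00]
w2 [[275.7, 235.3], [275.2, 268.7], [274.4, 326.2], [277.7, 220.1]] [0.5435 0.0637 0.405 ]
t2 [[166.3, 243.4], [160.6, 242.0], [154.2, 240.5], [170.3, 244.1]] [ 0.3824 -0.252   1.2277]
s2 [[202.1, 149.3], [200.4, 138.0], [198.7, 126.3], [203.4, 156.5]] [-0.0301 -1.1963  1.1503]
(array([0.4616, 0.0662, 0.1475]), [0.0007, 0.0007])
(array([0.4607, 0.064 , 0.1501]), [0.0017, 0.0006, 0.0007, 0.0011])
(array([0.4604, 0.0635, 0.1504]), [0.0002, 0.0002])
```

View pics/c3.png

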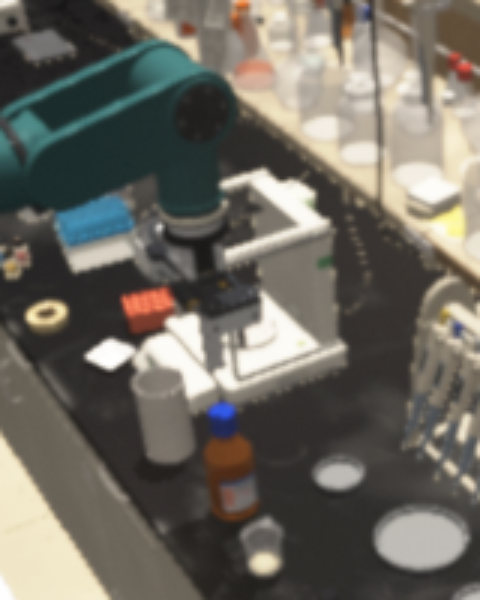

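Call:
servo_tool:
  rows:
    - [[0, 0, 0], 0]
    - [[0, 0, 0], 0]
    - [[0, 0, 0], 0]
    - [[0, 0, 0], 0]
    - [[0, 0, 0], 0]
    - [[0, 0, 0], 0]
    - [[0, 0, 0], 0]
    - [[0, 0, 0], 0]
    - [[0, 0, 0.2], 0]
    - [[0, 0, 0.4], 0]
    - [[0, 0, 0.74], 0]
    - [[0, 0, 0.74], 0]
  grip: -0.5

```text
time: 5.85
tool_pos: [0.4579, 0.0649, 0.1299]
ee_rot: [3.141, 0.01, -0.0]
wrist_force: [-0.8, -0.3, -1.9]
width: 0.0702
```

Run:
```python
from m import *
o=robot.get_obs(); P=o['tool_pos']; print(P,o['width'])
s=snap('scene','s3.png'); print(proj(s,[P,P+[0,0.035,0],P-[0,.035,0],[.461,.064,.161]]).round(1).tolist())
s=snap('wrist','w3.png'); print(proj(s,[P,P+[0,0.035,0],P-[0,.035,0],[.461,.064,.161]]).round(1).tolist())
a=cv2.imread('pics/s3.png')[90:210,150:260]; cv2.imwrite('pics/c4.png',cv2.resize(a,None,fx=5,fy=5))
```

```text
[0.4579342  0.06487369 0.12990079] 0.07016552917543199
[[203.5, 163.3], [199.4, 158.6], [207.6, 168.1], [203.3, 156.5]]
[[275.7, 234.9], [225.0, 234.9], [326.4, 234.8], [276.9, 249.6]]
```

View pics/c4.png

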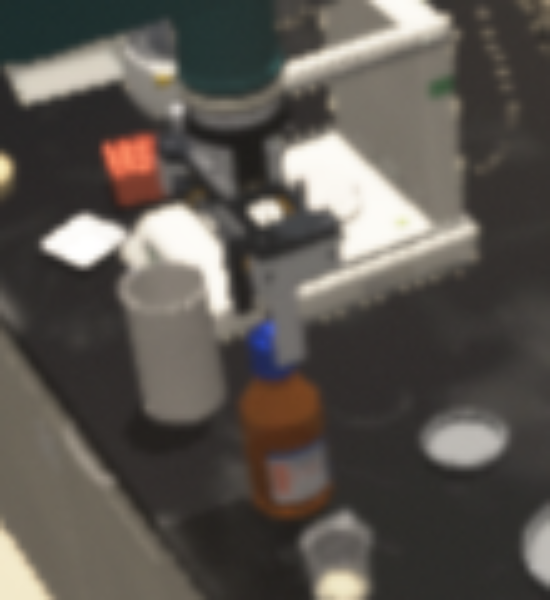

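View pics/w3.png

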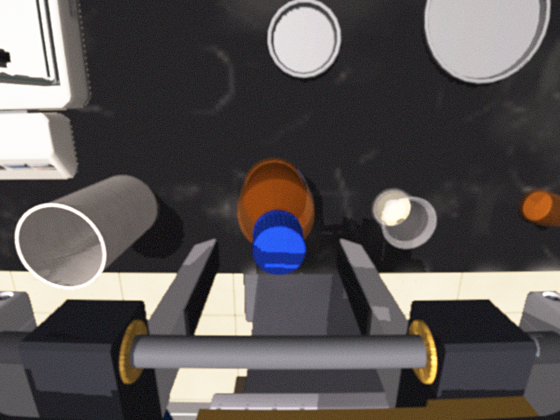

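Run:
```python
from m import *
o=robot.get_obs(); P=o['tool_pos']; print(P,o['width'],o['time'])
s=snap('scene','s4.png');w=load('w3')
a=cv2.imread('pics/s4.png')[130:190,180:240]; a=cv2.resize(a,None,fx=9,fy=9,interpolation=cv2.INTER_CUBIC)
for q in proj(s,[P+[0,.035,0],P-[0,.035,0],P+[0,0.035,.02],P+[0,-.035,.02]]): cv2.circle(a,tuple(int(v) for v in ((q-[180,130]+.5)*9)),4,(0,255,255),1)
b=cv2.imread('pics/w3.png')[180:330,120:420]; b=cv2.resize(b,None,fx=2.6,fy=2.6,interpolation=cv2.INTER_CUBIC)
for q in proj(w,[P+[0,.035,0],P-[0,.035,0],P+[0,0.035,.02],P+[0,-.035,.02]]): cv2.circle(b,tuple(int(v) for v in ((q-[120,180]+.5)*2.6)),4,(0,255,255),1)
cv2.imwrite('pics/c5.png',a);cv2.imwrite('pics/c6.png',b)
```

```text
[0.46063762 0.06496523 0.13448605] 0.07081774410160784 5.95
```

View pics/c5.png

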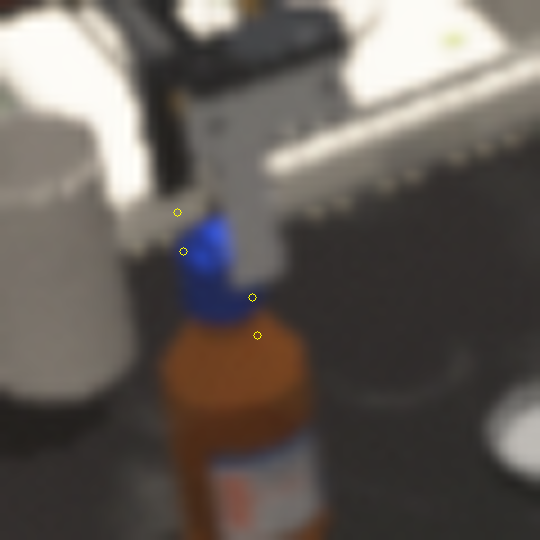

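View pics/c6.png

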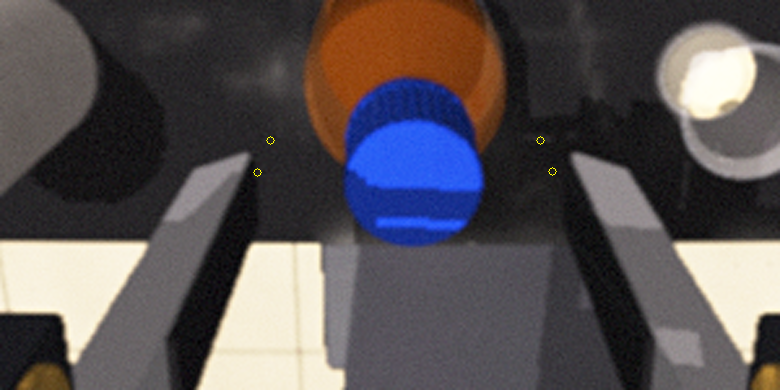

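The settled scene crop shows the tips ending near cap-top height, about 25 mm above the reported TCP. The wrist view agrees. So the fingers sit about 25 mm shorter than stated and closed just over the cap. I'll go lower by that much, watching the force.

Call:
servo_tool:
  rows:
    - [[0, 0, 0.05], 0]
    - [[0, 0, 0.1], 0]
    - [[0, 0, 0.16], 0]
    - [[0, 0, 0.22], 0]
    - [[0, 0, 0.27], 0]
    - [[0, 0, 0.27], 0]
    - [[0, 0, 0.27], 0]

```text
time: 6.58
tool_pos: [0.4611, 0.0649, 0.113]
ee_rot: [3.141, 0.001, -0.0]
wrist_force: [-0.1, -0.2, -0.2]
width: 0.0706
```

Run:
```python
from m import *
o=robot.get_obs(); print(o['tool_pos'],o['width'],o['wrist_force'])
s=snap('scene','s5.png')
a=s['pixels'][130:190,180:240][:,:,::-1]; a=cv2.resize(a,None,fx=9,fy=9,interpolation=cv2.INTER_CUBIC)
cv2.imwrite('pics/c7.png',a)
```

```text
[0.46110494 0.06493255 0.11303069] 0.07059125132029677 [-0.10532631 -0.17614617 -0.15678462]
```

View pics/c7.png

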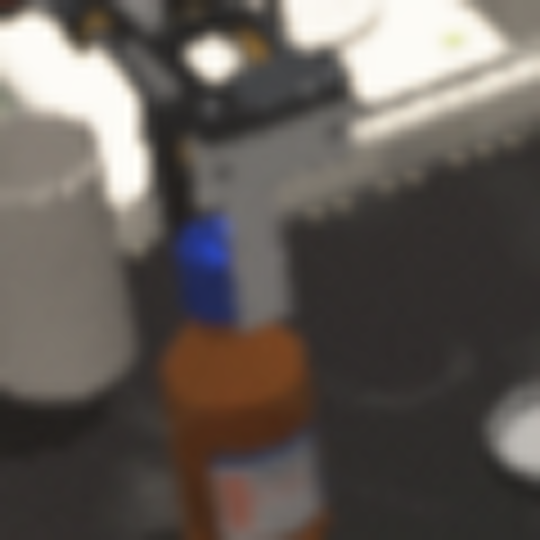

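The near finger now covers the full height of the cap, with its tip just above the shoulder. Now I close.

Call:
servo_tool:
  rows:
    - [[0, 0, 0], 0]
    - [[0, 0, 0], 0]
    - [[0, 0, 0], 0]
    - [[0, 0, 0], 0]
    - [[0, 0, 0], 0]
    - [[0, 0, 0], 0]
    - [[0, 0, 0], 0]
    - [[0, 0, 0], 0]
    - [[0, 0, 0], 0]
    - [[0, 0, 0], 0]
  grip: 1

```text
time: 7.47
tool_pos: [0.4615, 0.0651, 0.1136]
ee_rot: [-3.141, -0.0, -0.0]
wrist_force: [0.1, -0.1, 0.3]
width: 0.0336
```

Call:
servo_tool:
  rows:
    - [[0, 0, -0.03], 0]
    - [[0, 0, -0.1], 0]
    - [[0, 0, -0.2], 0]
    - [[0, 0, -0.35], 0]
    - [[0, 0, -0.5], 0]
    - [[0, 0, -0.65], 0]
    - [[0, 0, -0.75], 0]
    - [[0, 0, -0.8], 0]
    - [[0, 0, -0.8], 0]
    - [[0, 0, -0.8], 0]

```text
time: 8.3
tool_pos: [0.4614, 0.065, 0.1776]
ee_rot: [3.141, -0.0, -0.0]
wrist_force: [0.5, 0.2, -4.3]
width: 0.0337
```

Call:
servo_tool:
  rows:
    - [[0.05, 0.06, 0], 0]
    - [[0.15, 0.18, 0], 0]
    - [[0.29, 0.34, 0], 0]
    - [[0.44, 0.52, 0], 0]
    - [[0.59, 0.69, 0], 0]
    - [[0.69, 0.81, 0], 0]

```text
time: 8.8
tool_pos: [0.5177, -0.0021, 0.1764]
ee_rot: [3.141, 0.001, -0.002]
wrist_force: [0.2, 0.3, -5.3]
width: 0.0334
```

Call:
servo_tool:
  rows:
    - [[0.13, 0.15, 0], 0]
    - [[0.27, 0.32, 0], 0]
    - [[0.41, 0.48, 0], 0]
    - [[0.55, 0.65, 0], 0]
    - [[0.69, 0.81, 0], 0]

```text
time: 9.22
tool_pos: [0.5725, -0.0661, 0.1768]
ee_rot: [3.142, 0.001, -0.0]
wrist_force: [-0.5, 0.4, -4.1]
width: 0.0331
```

Call:
servo_tool:
  rows:
    - [[0.13, 0.15, 0], 0]
    - [[0.27, 0.32, 0], 0]
    - [[0.41, 0.48, 0], 0]
    - [[0.54, 0.63, 0], 0]
    - [[0.63, 0.74, 0], 0]
    - [[0.68, 0.8, 0], 0]
    - [[0.68, 0.81, 0], 0]
    - [[0.68, 0.81, 0], 0]
    - [[0.68, 0.81, 0], 0]

```text
time: 9.97
tool_pos: [0.6258, -0.1289, 0.1775]
ee_rot: [-3.141, 0.0, 0.0]
wrist_force: [0.4, 0.6, -4.2]
width: 0.0333
```

Run:
```python
from m import *
o=robot.get_obs(); print(o['tool_pos'],o['width'],o['wrist_force'])
for n in ['scene','wrist']: s=snap(n,n[0]+'6.png')
s=load('s6');print(proj(s,[[.626,-.1295,.004]]))
```

```text
[ 0.62579456 -0.1288878   0.17749493] 0.033253555091986214 [ 0.40677132  0.55200729 -4.21968186]
[[269.54822513 200.02675314]]
```

View pics/w6.png

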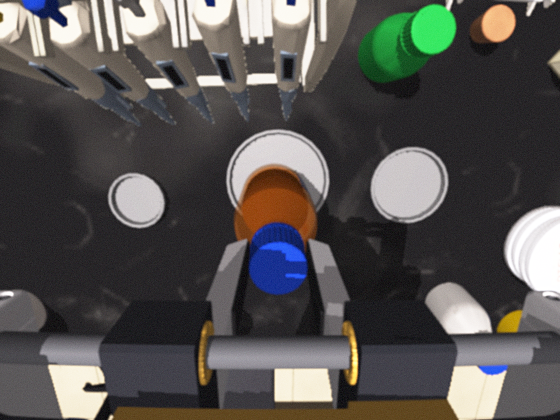

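View pics/s6.png

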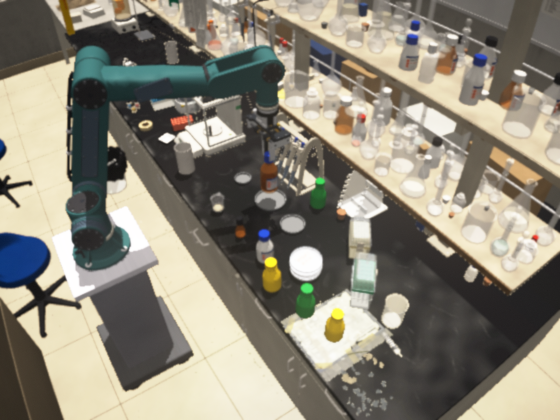

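Run:
```python
from m import *
s=load('w6')
g=cv2.cvtColor(s['pixels'],cv2.COLOR_RGB2GRAY)
for n,(x0,y0,x1,y1) in dict(small=(100,165,175,235),medium=(362,140,455,228),large=(220,122,335,225)).items():
    m=np.zeros_like(g); m[y0:y1,x0:x1]=(g[y0:y1,x0:x1]>95)*255
    cs,_=cv2.findContours(m,cv2.RETR_EXTERNAL,cv2.CHAIN_APPROX_NONE); c=max(cs,key=cv2.contourArea)
    if n=='large': c=c[c[:,0,1]<195]  # upper arc only
    P=np.array([onz(s,p[0].astype(float),.012)[:2] for p in c])
    if n=='large':
        A=np.c_[2*P,np.ones(len(P))]; q=np.linalg.lstsq(A,(P**2).sum(1),rcond=None)[0]
        r0=np.sqrt(q[2]+q[0]**2+q[1]**2); k=abs(np.linalg.norm(P-q[:2],axis=1)-r0)<.004; P=P[k]
    A=np.c_[2*P,np.ones(len(P))]; q=np.linalg.lstsq(A,(P**2).sum(1),rcond=None)[0]
    print(n,q[:2].round(4),'d',(2*np.sqrt(q[2]+q[0]**2+q[1]**2)).round(4),len(P))
```

```text
small [0.6038 0.0397] d 0.0677 157
medium [ 0.6225 -0.2853] d 0.0912 227
large [ 0.6405 -0.13  ] d 0.0952 83
```

The wrist view gives the small tray at (0.604, 0.040), 68 mm across, and the medium at (0.6225, -0.285), 91 mm, agreeing with the top view. The large tray's partly hidden arc gave a wrong diameter (95 mm), so I keep the top-view centre. Now I lower the bottle.

Call:
servo_tool:
  rows:
    - [[0, 0.008, 0.04], 0]
    - [[0, 0.008, 0.12], 0]
    - [[0, 0.008, 0.22], 0]
    - [[0, 0.008, 0.34], 0]
    - [[0, 0.008, 0.46], 0]
    - [[0, 0.008, 0.56], 0]
    - [[0, 0.008, 0.63], 0]
    - [[0, 0.008, 0.67], 0]
    - [[0, 0.008, 0.69], 0]
    - [[0, 0.008, 0.7], 0]
    - [[0, 0.008, 0.7], 0]
    - [[0, 0.008, 0.7], 0]

```text
time: 11.07
tool_pos: [0.6265, -0.1302, 0.1222]
ee_rot: [3.141, -0.001, -0.0]
wrist_force: [0.8, -0.8, -3.8]
width: 0.0336
```

Call:
servo_tool:
  rows:
    - [[0, 0, 0.01], 0]
    - [[0, 0, 0.02], 0]
    - [[0, 0, 0.03], 0]
    - [[0, 0, 0.04], 0]
    - [[0, 0, 0.045], 0]
    - [[0, 0, 0.05], 0]
    - [[0, 0, 0.05], 0]
    - [[0, 0, 0.05], 0]

```text
time: 11.73
tool_pos: [0.6262, -0.1301, 0.1177]
ee_rot: [3.141, -0.0, -0.0]
wrist_force: [-0.7, -0.7, -2.1]
width: 0.0333
```

Call:
servo_tool:
  rows:
    - [[0, 0, 0.006], 0]
    - [[0, 0, 0.012], 0]
    - [[0, 0, 0.012], 0]
    - [[0, 0, 0.012], 0]

```text
time: 12.07
tool_pos: [0.6266, -0.1302, 0.1177]
ee_rot: [3.141, -0.002, -0.0]
wrist_force: [-1.2, 0.3, 1.8]
width: 0.0333
```

Call:
servo_tool:
  rows:
    - [[0, 0, 0], 0]
    - [[0, 0, 0], 0]
    - [[0, 0, 0], 0]
    - [[0, 0, 0], 0]
    - [[0, 0, 0], 0]
    - [[0, 0, 0], 0]
  grip: -0.4

```text
time: 12.57
tool_pos: [0.6262, -0.1301, 0.1164]
ee_rot: [3.142, 0.0, -0.0]
wrist_force: [0.1, 0.5, -1.0]
width: 0.0653
```

Call:
servo_tool:
  rows:
    - [[0, 0, -0.1], 0]
    - [[0, 0, -0.3], 0]
    - [[0, 0, -0.6], 0]
    - [[0, 0, -0.9], 0]
    - [[0, 0, -1], 0]
    - [[0, 0, -1], 0]

```text
time: 13.07
tool_pos: [0.6278, -0.1305, 0.2006]
ee_rot: [3.139, -0.007, -0.0]
wrist_force: [-1.0, -0.2, 0.9]
width: 0.0656
```

Call:
servo_tool:
  rows:
    - [[-0.2, 0.3, 0], 0]
    - [[-0.5, 0.6, 0], 0]
    - [[-0.8, 0.85, 0], 0]

```text
time: 13.32
tool_pos: [0.5608, -0.1986, 0.194]
ee_rot: [-3.141, 0.003, 0.001]
wrist_force: [-0.6, -0.3, -0.1]
width: 0.0656
```

Call:
servo_tool:
  rows:
    - [[-0.3, 0.3, 0], 0]
    - [[-0.6, 0.6, 0], 0]
    - [[-0.8, 0.85, 0], 0]

```text
time: 13.57
tool_pos: [0.4955, -0.2669, 0.1948]
ee_rot: [-3.141, 0.003, -0.001]
wrist_force: [0.6, -0.5, -0.2]
width: 0.066
```

Call:
servo_tool:
  rows:
    - [[-0.3, 0.3, 0], 0]
    - [[-0.6, 0.6, 0], 0]
    - [[-0.8, 0.8, 0], 0]
    - [[-0.8, 0.8, 0], 0]
    - [[-0.8, 0.8, 0], 0]
    - [[-0.8, 0.8, 0], 0]

```text
time: 14.07
tool_pos: [0.4343, -0.3292, 0.1954]
ee_rot: [-3.14, 0.001, 0.0]
wrist_force: [-0.1, 0.4, -0.1]
width: 0.0654
```

Run:
```python
from m import *
o=robot.get_obs(); print(o['tool_pos'],o['time'])
s=snap('wrist','w7.png'); t=snap('top','t7.png'); snap('scene','s7.png')
for c,st in blobs(s,(105,120,60),(130,255,255),100): print('blue',c.round(1),st,onz(s,c,.117).round(4),onz(s,c,.106).round(4))
```

```text
[ 0.43428038 -0.3292447   0.19544997] 14.0667
blue [306.  174.3] [ 287  153   40   43 1340] [ 0.4607 -0.3558  0.117 ] [ 0.4586 -0.3567  0.106 ]
```

View pics/w7.png

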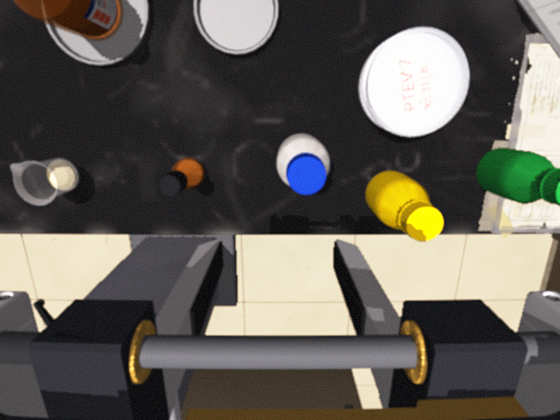

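View pics/s7.png

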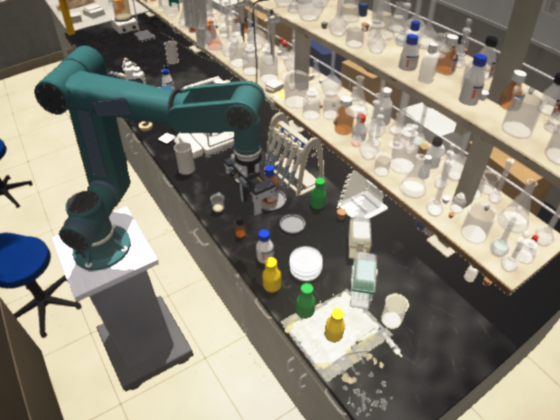

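View pics/t7.png

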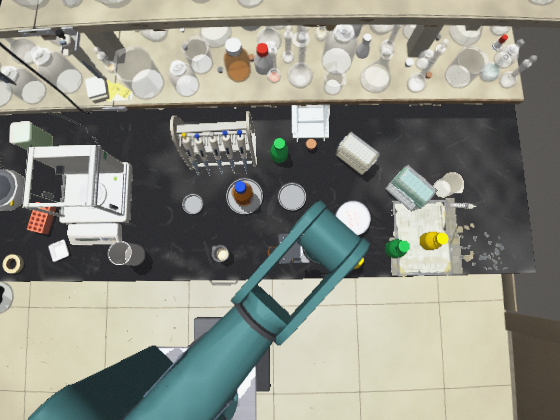

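Wrist view: the white bottle's blue cap is at (306,174), giving (0.460, -0.356). The yellow look-alike at (424,223) is clear of the fingers, and the tall bottle stands in the large tray at top left.

Call:
servo_tool:
  rows:
    - [[0.2, 0.2, 0.1], 0]
    - [[0.32, 0.335, 0.3], 0]
    - [[0.32, 0.335, 0.5], 0]
    - [[0.32, 0.335, 0.5], 0]
    - [[0.32, 0.335, 0.5], 0]

```text
time: 14.63
tool_pos: [0.4598, -0.3556, 0.1552]
ee_rot: [-3.139, 0.002, 0.001]
wrist_force: [-0.6, 0.0, 0.7]
width: 0.0657
```

Call:
servo_tool:
  rows:
    - [[0, 0, 0.15], 0]
    - [[0, 0, 0.35], 0]
    - [[0, 0, 0.55], 0]
    - [[0, 0, 0.75], 0]
    - [[0, 0, 0.9], 0]
    - [[0, 0, 1], 0]
    - [[0, 0, 1], 0]
    - [[0, 0, 1], 0]

```text
time: 15.3
tool_pos: [0.4598, -0.3568, 0.0768]
ee_rot: [3.141, -0.0, -0.0]
wrist_force: [1.0, 0.3, 0.2]
width: 0.0658
```

Run:
```python
from m import *
o=robot.get_obs(); print(o['tool_pos'],o['time'],o['wrist_force'])
s=snap('wrist','w8.png'); snap('scene','s8.png')
a=cv2.imread('pics/s8.png')[200:290,220:310]; cv2.imwrite('pics/c8.png',cv2.resize(a,None,fx=6,fy=6,interpolation=cv2.INTER_CUBIC))
```

```text
[ 0.45982221 -0.35683221  0.07679307] 15.3 [0.9590461  0.27030834 0.22106883]
```

View pics/c8.png

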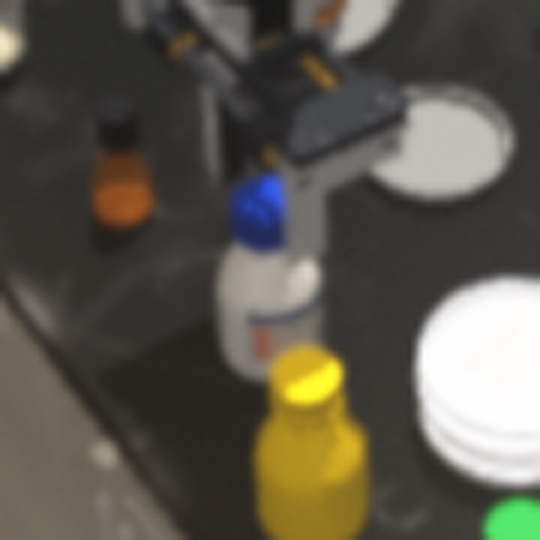

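View pics/w8.png

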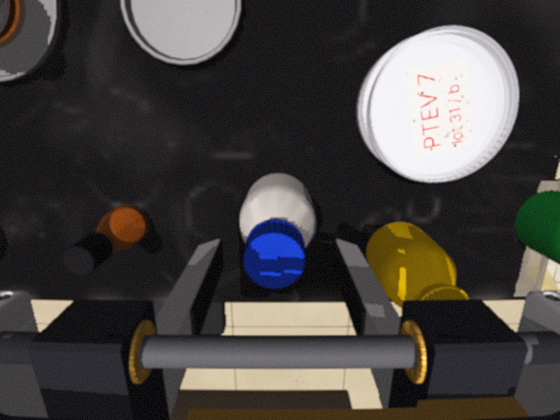

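The scene crop shows the fingers around the white bottle's cap, and the wrist view has the cap (274,255) centred between them. I go 4 mm lower and close.

Call:
servo_tool:
  rows:
    - [[0, 0, 0.03], 0]
    - [[0, 0, 0.05], 0]
    - [[0, 0, 0.05], 0]
    - [[0, 0, 0.05], 0]

```text
time: 15.73
tool_pos: [0.4597, -0.3569, 0.0726]
ee_rot: [3.141, -0.0, -0.0]
wrist_force: [0.3, -1.0, -0.6]
width: 0.0658
```

Call:
servo_tool:
  rows:
    - [[0, 0, 0], 0]
    - [[0, 0, 0], 0]
    - [[0, 0, 0], 0]
    - [[0, 0, 0], 0]
    - [[0, 0, 0], 0]
    - [[0, 0, 0], 0]
    - [[0, 0, 0], 0]
    - [[0, 0, 0], 0]
    - [[0, 0, 0], 0]
  grip: 1

```text
time: 16.48
tool_pos: [0.4597, -0.3569, 0.0726]
ee_rot: [3.141, -0.0, -0.0]
wrist_force: [0.9, -0.1, -0.3]
width: 0.0364
```

Call:
servo_tool:
  rows:
    - [[0, 0, -0.03], 0]
    - [[0, 0, -0.1], 0]
    - [[0, 0, -0.2], 0]
    - [[0, 0, -0.35], 0]
    - [[0, 0, -0.5], 0]
    - [[0, 0, -0.65], 0]
    - [[0, 0, -0.72], 0]
    - [[0, 0, -0.75], 0]
    - [[0, 0, -0.75], 0]

```text
time: 17.23
tool_pos: [0.4602, -0.3573, 0.1339]
ee_rot: [3.14, -0.002, -0.0]
wrist_force: [1.1, -0.7, -2.0]
width: 0.0362
```

Call:
servo_tool:
  rows:
    - [[0.05, -0.02, 0], 0]
    - [[0.18, -0.08, 0], 0]
    - [[0.36, -0.16, 0], 0]
    - [[0.54, -0.24, 0], 0]
    - [[0.72, -0.32, 0], 0]
    - [[0.9, -0.39, 0], 0]
    - [[1, -0.44, 0], 0]

```text
time: 17.82
tool_pos: [0.5424, -0.3199, 0.1319]
ee_rot: [-3.141, -0.0, 0.002]
wrist_force: [-0.6, -0.5, -1.4]
width: 0.0366
```

Call:
servo_tool:
  rows:
    - [[0.17, -0.07, 0], 0]
    - [[0.34, -0.15, 0], 0]
    - [[0.52, -0.22, 0], 0]
    - [[0.7, -0.3, 0], 0]
    - [[0.86, -0.38, 0], 0]
    - [[0.96, -0.43, 0], 0]
    - [[1, -0.45, 0], 0]
    - [[1, -0.45, 0], 0]
    - [[1, -0.45, 0], 0]

```text
time: 18.57
tool_pos: [0.6195, -0.2858, 0.1324]
ee_rot: [3.141, 0.001, -0.0]
wrist_force: [0.8, -0.7, -1.2]
width: 0.0363
```

Call:
servo_tool:
  rows:
    - [[0.037, -0.01, 0.04], 0]
    - [[0.037, -0.01, 0.12], 0]
    - [[0.037, -0.01, 0.22], 0]
    - [[0.037, -0.01, 0.34], 0]
    - [[0.037, -0.01, 0.46], 0]
    - [[0.037, -0.01, 0.55], 0]
    - [[0.037, -0.01, 0.61], 0]
    - [[0.037, -0.01, 0.64], 0]
    - [[0.037, -0.01, 0.655], 0]
    - [[0.037, -0.01, 0.655], 0]
    - [[0.037, -0.01, 0.655], 0]

```text
time: 19.48
tool_pos: [0.623, -0.285, 0.0807]
ee_rot: [3.141, -0.001, -0.0]
wrist_force: [0.5, -0.1, -2.2]
width: 0.0364
```

Run:
```python
from m import *
s=snap('wrist','w9.png')
```

```text
(no output)
```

View pics/w9.png

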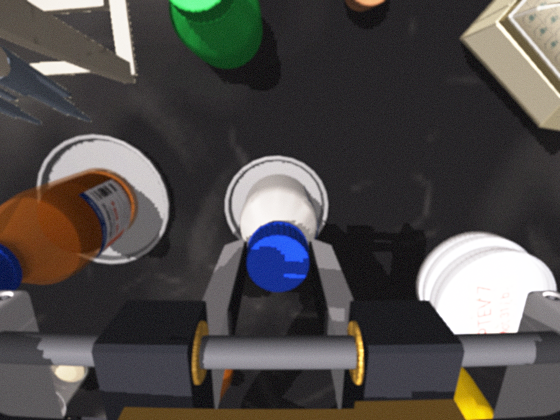

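The white bottle hangs just above the medium tray. Its foot at (277,205) is centred in the ring at (277,205). I lower the last 4 mm slowly.

Call:
servo_tool:
  rows:
    - [[0, 0, 0.01], 0]
    - [[0, 0, 0.02], 0]
    - [[0, 0, 0.03], 0]
    - [[0, 0, 0.04], 0]
    - [[0, 0, 0.045], 0]
    - [[0, 0, 0.05], 0]
    - [[0, 0, 0.05], 0]
    - [[0, 0, 0.05], 0]

```text
time: 20.2
tool_pos: [0.6228, -0.2849, 0.0766]
ee_rot: [3.141, -0.001, -0.0]
wrist_force: [0.1, 0.2, 0.2]
width: 0.0366
```

Call:
servo_tool:
  rows:
    - [[0, 0, 0.005], 0]
    - [[0, 0, 0.005], 0]
    - [[0, 0, 0.005], 0]
    - [[0, 0, 0.005], 0]
    - [[0, 0, 0.005], 0]
    - [[0, 0, 0.005], 0]
  grip: -0.3

```text
time: 20.7
tool_pos: [0.6227, -0.285, 0.0758]
ee_rot: [3.141, -0.0, -0.0]
wrist_force: [-0.2, -0.4, -0.1]
width: 0.0613
```

Call:
servo_tool:
  rows:
    - [[0, 0, -0.1], 0]
    - [[0, 0, -0.3], 0]
    - [[0, 0, -0.6], 0]
    - [[0, 0, -0.9], 0]
    - [[0, 0, -1], 0]
    - [[0, 0, -1], 0]

```text
time: 21.2
tool_pos: [0.6244, -0.2858, 0.1602]
ee_rot: [3.138, -0.007, -0.0]
wrist_force: [-0.1, 0.3, -0.1]
width: 0.061
```

Call:
servo_tool:
  rows:
    - [[-0.3, 0, 0], 0]
    - [[-0.7, 0, 0], 0]
    - [[-1, 0, 0], 0]

```text
time: 21.45
tool_pos: [0.5404, -0.2842, 0.1533]
ee_rot: [-3.14, 0.004, 0.0]
wrist_force: [0.4, -0.2, 1.5]
width: 0.0612
```

Call:
servo_tool:
  rows:
    - [[-0.3, -0.2, 0], 0]
    - [[-0.7, -0.5, 0], 0]
    - [[-1, -0.7, 0], 0]

```text
time: 21.7
tool_pos: [0.4598, -0.2271, 0.1535]
ee_rot: [-3.139, 0.003, -0.001]
wrist_force: [0.1, -0.5, 0.9]
width: 0.0614
```

Call:
servo_tool:
  rows:
    - [[-0.2, 0, 0], 0]
    - [[-0.5, 0, 0], 0]
    - [[-0.7, 0, 0], 0]
    - [[-0.7, 0, 0], 0]
    - [[-0.7, 0, 0], 0]

```text
time: 22.12
tool_pos: [0.4061, -0.2285, 0.1547]
ee_rot: [-3.141, 0.001, -0.001]
wrist_force: [0.3, 0.6, 0.9]
width: 0.0613
```

Run:
```python
from m import *
o=robot.get_obs(); print(o['tool_pos'],o['time'],o['width'])
s=snap('wrist','w10.png')
for c,st in blobs(s,(2,100,50),(18,255,255),60): print('brown',c.round(1),st,onz(s,c,.03).round(4))
p=proj(s,[[.437,-.225,.084],[.437,-.225,.0],[.437,-.225,.058]]); print(p.round(1).tolist())
x,y=p[0].astype(int); x0,y0=max(x-60,0),max(y-60,0)
a=cv2.imread('pics/w10.png')[y0:y0+120,x0:x0+120]; a=cv2.convertScaleAbs(a,alpha=2.2); print(x0,y0)
cv2.imwrite('pics/c10.png',cv2.resize(a,None,fx=5,fy=5,interpolation=cv2.INTER_CUBIC))
```

```text
[ 0.40614187 -0.22854532  0.15473856] 22.1167 0.06129471631915374
brown [269.5 147.5] [252 136  35  30 527] [ 0.4511 -0.2218  0.03  ]
brown [151.  332.8] [138 320  26  41 201] [ 0.2286 -0.0754  0.03  ]
brown [403.8 333.2] [392 320  25  33 197] [ 0.2277 -0.3835  0.03  ]
brown [407.9 369.9] [395 353  23  32 185] [ 0.1714 -0.3958  0.03  ]
brown [149.9 371. ] [143 356  17  28 131] [ 0.17   -0.0666  0.03  ]
brown [372.3 411.4] [ 174  397  345   23 3093] [ 0.102  -0.3565  0.03  ]
[[271.9, 171.0], [273.2, 157.3], [272.3, 166.0]]
211 111
```

View pics/w10.png

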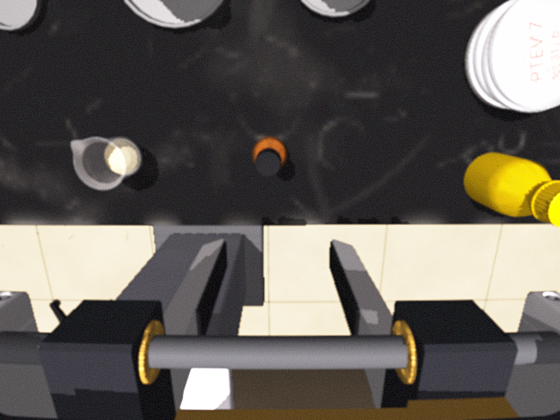

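View pics/c10.png

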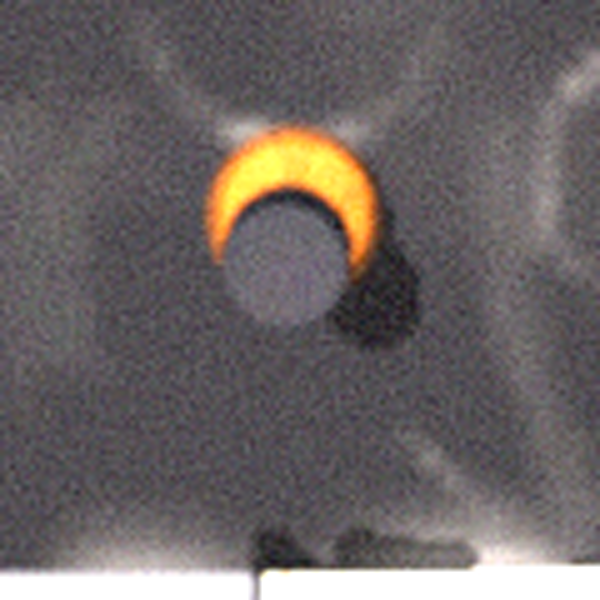

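Run:
```python
from m import *
s=load('w10'); print(onz(s,(268,163),.084),np.linalg.norm(onz(s,(255.4,163),.084)-onz(s,(281,163),.084)))
print(onz(s,(269.9,153),.0))
```

```text
[ 0.4439451  -0.22173556  0.084     ] 0.02193728927085511
[ 0.4417565  -0.22142931  0.        ]
```

Call:
servo_tool:
  rows:
    - [[0.25, -0.05, 0.1], 0]
    - [[0.45, -0.085, 0.3], 0]
    - [[0.45, -0.085, 0.5], 0]
    - [[0.45, -0.085, 0.5], 0]
    - [[0.45, -0.085, 0.5], 0]

```text
time: 22.58
tool_pos: [0.4426, -0.2214, 0.1141]
ee_rot: [-3.14, 0.003, 0.001]
wrist_force: [0.5, -0.2, 0.9]
width: 0.0612
```

Call:
servo_tool:
  rows:
    - [[0, 0, 0.15], 0]
    - [[0, 0, 0.35], 0]
    - [[0, 0, 0.55], 0]
    - [[0, 0, 0.7], 0]
    - [[0, 0, 0.8], 0]
    - [[0, 0, 0.8], 0]
    - [[0, 0, 0.8], 0]

```text
time: 23.17
tool_pos: [0.4427, -0.2222, 0.0518]
ee_rot: [3.142, 0.0, -0.0]
wrist_force: [0.3, 0.2, -0.1]
width: 0.061
```

Run:
```python
from m import *
o=robot.get_obs(); print(o['tool_pos'],o['time'],o['wrist_force'])
s=snap('wrist','w11.png'); snap('scene','s11.png')
p=proj(s,[[.442,-.222,.084]]); print(p)
a=cv2.imread('pics/s11.png')[180:260,200:280]; cv2.imwrite('pics/c11.png',cv2.convertScaleAbs(cv2.resize(a,None,fx=7,fy=7,interpolation=cv2.INTER_CUBIC),alpha=1.6))
a=cv2.imread('pics/w11.png')[170:320,150:400]; cv2.imwrite('pics/c12.png',cv2.convertScaleAbs(cv2.resize(a,None,fx=3,fy=3,interpolation=cv2.INTER_CUBIC),alpha=2))
```

```text
[ 0.44269702 -0.22217019  0.05175599] 23.1667 [ 0.32501423  0.18803398 -0.14475222]
[[275.00908811 255.8166076 ]]
```

View pics/c11.png

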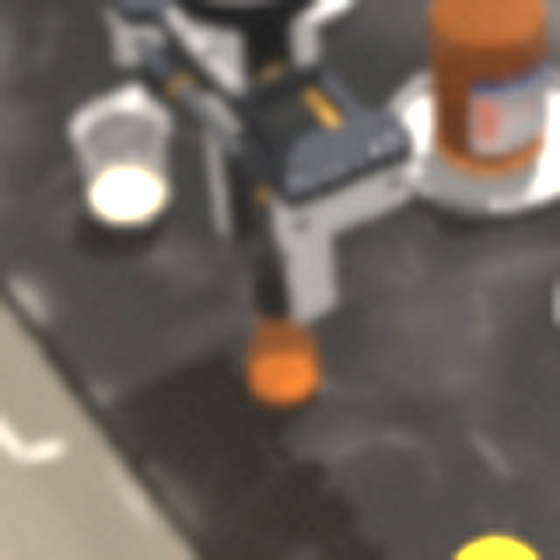

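View pics/c12.png

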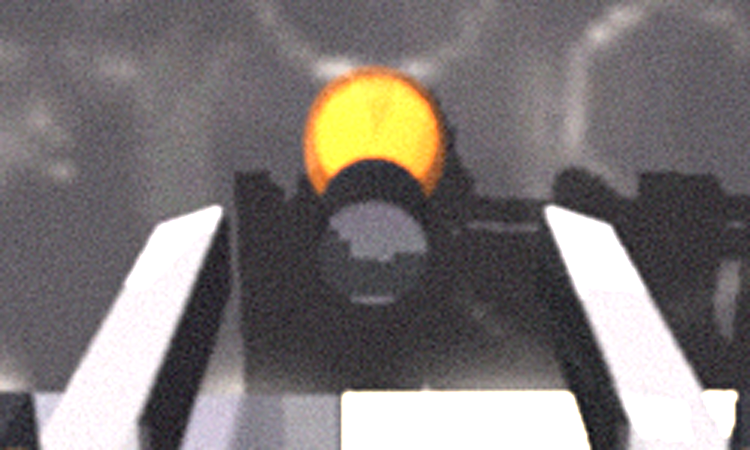

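The black cap at (275,254) is centred between the fingers, as predicted. I go down 18 mm and close.

Call:
servo_tool:
  rows:
    - [[0, 0, 0.06], 0]
    - [[0, 0, 0.12], 0]
    - [[0, 0, 0.18], 0]
    - [[0, 0, 0.22], 0]
    - [[0, 0, 0.22], 0]
    - [[0, 0, 0.22], 0]

```text
time: 23.77
tool_pos: [0.4424, -0.2219, 0.0336]
ee_rot: [-3.141, 0.001, -0.0]
wrist_force: [-0.1, 0.7, -0.8]
width: 0.0612
```

Call:
servo_tool:
  rows:
    - [[0, 0, 0], 0]
    - [[0, 0, 0], 0]
    - [[0, 0, 0], 0]
    - [[0, 0, 0], 0]
    - [[0, 0, 0], 0]
    - [[0, 0, 0], 0]
    - [[0, 0, 0], 0]
    - [[0, 0, 0], 0]
    - [[0, 0, 0], 0]
    - [[0, 0, 0], 0]
  grip: 1

```text
time: 24.6
tool_pos: [0.4427, -0.2221, 0.0341]
ee_rot: [3.141, -0.0, -0.0]
wrist_force: [-0.4, -0.0, -0.6]
width: 0.0235
```

Call:
servo_tool:
  rows:
    - [[0, 0, -0.03], 0]
    - [[0, 0, -0.1], 0]
    - [[0, 0, -0.2], 0]
    - [[0, 0, -0.35], 0]
    - [[0, 0, -0.5], 0]
    - [[0, 0, -0.65], 0]
    - [[0, 0, -0.8], 0]
    - [[0, 0, -0.9], 0]
    - [[0, 0, -0.94], 0]
    - [[0, 0, -0.94], 0]

```text
time: 25.43
tool_pos: [0.4434, -0.2225, 0.1108]
ee_rot: [3.14, -0.002, -0.0]
wrist_force: [0.5, 0.1, -1.5]
width: 0.0229
```

Call:
servo_tool:
  rows:
    - [[0.02, -0.06, 0], 0]
    - [[0.07, -0.2, 0], 0]
    - [[0.14, -0.4, 0], 0]
    - [[0.21, -0.6, 0], 0]
    - [[0.28, -0.8, 0], 0]
    - [[0.35, -0.95, 0], 0]

```text
time: 25.93
tool_pos: [0.4705, -0.1436, 0.1083]
ee_rot: [-3.14, 0.002, 0.001]
wrist_force: [0.2, 0.2, -2.1]
width: 0.023
```

Call:
servo_tool:
  rows:
    - [[0.1, -0.18, 0], 0]
    - [[0.2, -0.36, 0], 0]
    - [[0.3, -0.54, 0], 0]
    - [[0.4, -0.72, 0], 0]
    - [[0.5, -0.9, 0], 0]

```text
time: 26.35
tool_pos: [0.5104, -0.072, 0.1082]
ee_rot: [-3.141, 0.002, 0.001]
wrist_force: [-0.0, -0.8, -0.4]
width: 0.0231
```

Call:
servo_tool:
  rows:
    - [[0.1, -0.18, 0], 0]
    - [[0.2, -0.36, 0], 0]
    - [[0.3, -0.54, 0], 0]
    - [[0.4, -0.7, 0], 0]
    - [[0.5, -0.8, 0], 0]

```text
time: 26.77
tool_pos: [0.5503, -0.0075, 0.1082]
ee_rot: [-3.141, 0.002, 0.002]
wrist_force: [1.1, -1.8, -1.8]
width: 0.0229
```

Call:
servo_tool:
  rows:
    - [[0.12, -0.1, 0], 0]
    - [[0.26, -0.22, 0], 0]
    - [[0.4, -0.34, 0], 0]
    - [[0.53, -0.46, 0], 0]
    - [[0.62, -0.56, 0], 0]
    - [[0.66, -0.62, 0], 0]
    - [[0.66, -0.63, 0], 0]
    - [[0.66, -0.63, 0], 0]
    - [[0.66, -0.63, 0], 0]

```text
time: 27.52
tool_pos: [0.6031, 0.04, 0.1092]
ee_rot: [3.141, 0.0, -0.0]
wrist_force: [-0.3, -0.6, -0.6]
width: 0.0231
```

Run:
```python
from m import *
s=snap('wrist','w13.png'); o=robot.get_obs(); print(o['tool_pos'],o['wrist_force'],o['time'])
```

```text
[0.60316138 0.03982598 0.10934124] [ 0.2718236  -0.43784347 -1.06054611] 27.5667
```

View pics/w13.png

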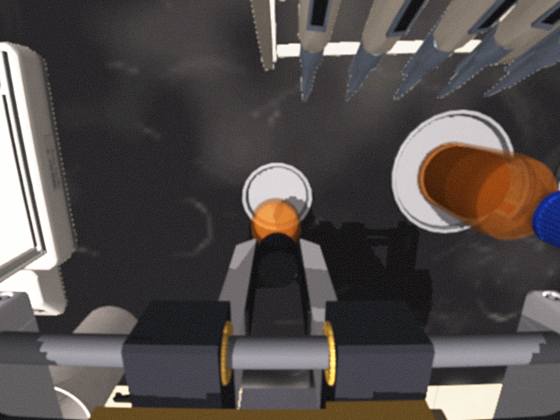

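The dropper hangs over the small tray with nothing in the way. Lowering it now.

Call:
servo_tool:
  rows:
    - [[0, 0, 0.05], 0]
    - [[0, 0, 0.15], 0]
    - [[0, 0, 0.28], 0]
    - [[0, 0, 0.42], 0]
    - [[0, 0, 0.56], 0]
    - [[0, 0, 0.68], 0]
    - [[0, 0, 0.77], 0]
    - [[0, 0, 0.82], 0]
    - [[0, 0, 0.84], 0]
    - [[0, 0, 0.84], 0]
    - [[0, 0, 0.84], 0]

```text
time: 28.48
tool_pos: [0.604, 0.0403, 0.0427]
ee_rot: [3.141, -0.001, -0.0]
wrist_force: [0.5, -0.8, -0.5]
width: 0.023
```

Run:
```python
from m import *
s=snap('wrist','w14.png'); o=robot.get_obs(); print(o['tool_pos'],o['wrist_force'],o['time'])
g=cv2.cvtColor(s['pixels'],cv2.COLOR_RGB2GRAY)
a=cv2.imread('pics/w14.png')[130:300,180:380]; cv2.imwrite('pics/c14.png',cv2.convertScaleAbs(cv2.resize(a,None,fx=3.5,fy=3.5,interpolation=cv2.INTER_CUBIC),alpha=1.5))
```

```text
[0.60417254 0.0402773  0.04289606] [-0.56886339  0.45522055 -0.92165505] 28.5333
```

View pics/c14.png

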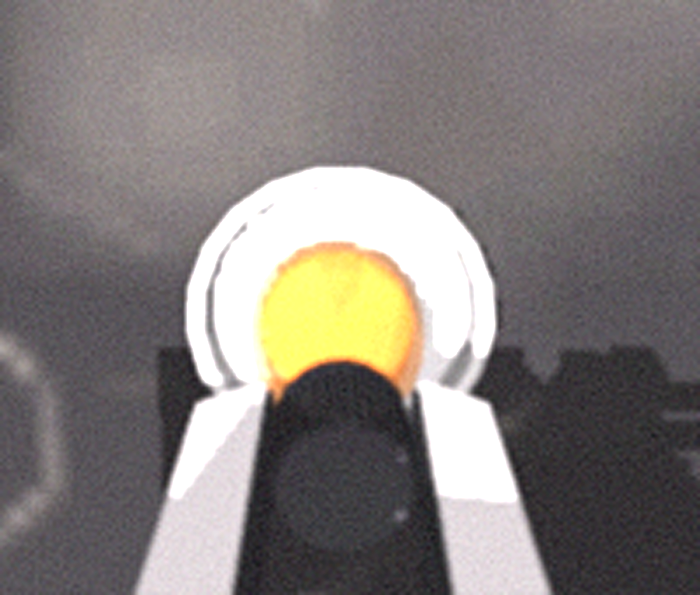

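The foot (col 340, row ~322) sits in the ring (col 341, row ~312) to within about 2 mm.

Call:
servo_tool:
  rows:
    - [[0, 0, 0.01], 0]
    - [[0, 0, 0.02], 0]
    - [[0, 0, 0.03], 0]
    - [[0, 0, 0.04], 0]
    - [[0, 0, 0.05], 0]
    - [[0, 0, 0.058], 0]
    - [[0, 0, 0.06], 0]
    - [[0, 0, 0.06], 0]
    - [[0, 0, 0.06], 0]

```text
time: 29.28
tool_pos: [0.6039, 0.0403, 0.0381]
ee_rot: [3.141, -0.001, -0.0]
wrist_force: [-0.5, 0.1, 3.1]
width: 0.0232
```

Contact (+3 N). Opening and rising.

Call:
servo_tool:
  rows:
    - [[0, 0, 0], 0]
    - [[0, 0, 0], 0]
    - [[0, 0, 0], 0]
    - [[0, 0, 0], 0]
    - [[0, 0, 0], 0]
    - [[0, 0, 0], 0]
  grip: -0.2

```text
time: 29.78
tool_pos: [0.6034, 0.0403, 0.037]
ee_rot: [3.141, 0.0, -0.0]
wrist_force: [0.6, 0.4, -0.5]
width: 0.0557
```

Call:
servo_tool:
  rows:
    - [[0, 0, -0.1], 0]
    - [[0, 0, -0.3], 0]
    - [[0, 0, -0.6], 0]
    - [[0, 0, -0.9], 0]
    - [[0, 0, -1], 0]
    - [[0, 0, -1], 0]

```text
time: 30.28
tool_pos: [0.6057, 0.0403, 0.1212]
ee_rot: [3.141, -0.007, -0.0]
wrist_force: [-0.4, 0.2, 1.0]
width: 0.0567
```

Call:
servo_tool:
  rows:
    - [[-0.1, 0, -0.3], 0]
    - [[-0.2, 0, -0.6], 0]
    - [[-0.3, 0, -0.9], 0]
    - [[-0.6, 0, -0.9], 0]
    - [[-1, 0, -0.9], 0]

```text
time: 30.7
tool_pos: [0.5242, 0.0401, 0.1891]
ee_rot: [3.141, -0.001, -0.0]
wrist_force: [-0.4, -0.9, 0.8]
width: 0.0564
```

Call:
servo_tool:
  rows:
    - [[-0.4, 0, 0], 0]
    - [[-0.8, 0, 0], 0]
    - [[-1, 0, 0], 0]

```text
time: 30.95
tool_pos: [0.44, 0.0405, 0.1877]
ee_rot: [-3.142, 0.003, 0.0]
wrist_force: [0.2, -0.1, -1.3]
width: 0.0565
```

Call:
servo_tool:
  rows:
    - [[-0.3, 0.3, 0], 0]
    - [[-0.6, 0.6, 0], 0]
    - [[-0.9, 1, 0], 0]
    - [[-0.9, 1, 0], 0]
    - [[-0.9, 1, 0], 0]
    - [[-0.9, 1, 0], 0]

```text
time: 31.45
tool_pos: [0.3714, -0.0394, 0.1884]
ee_rot: [-3.141, 0.001, -0.001]
wrist_force: [-0.2, -0.3, 0.5]
width: 0.0567
```

Run:
```python
from m import *
o=robot.get_obs(); print(o['tool_pos'],o['wrist_force'],o['time'])
for n in ['top','wrist','scene']: s=snap(n,n[0]+'15.png')
for f in ['t15','w15','s15']:
    s=load(f)
    for c,st in blobs(s,(105,120,60),(130,255,255),40): print(f,'blue',c.round(1),st,'tall',onz(s,c,.152).round(4),'mid',onz(s,c,.110).round(4))
    for c,st in blobs(s,(2,100,50),(18,255,255),30):print(f,'brown',c.round(1),st,onz(s,c,.03).round(4))
a=cv2.imread('pics/t15.png')[160:280,95:375]
cv2.imwrite('pics/c15.png',cv2.resize(a,None,fx=2.85,fy=2.85,interpolation=cv2.INTER_CUBIC))
a=cv2.imread('pics/s15.png')[130:270,170:320]
cv2.imwrite('pics/c16.png',cv2.resize(a,None,fx=4,fy=4,interpolation=cv2.INTER_CUBIC))
```

```text
[ 0.37143245 -0.03936846  0.18841626] [-0.21863434 -0.26868214  0.48745298] 31.45
t15 blue [240.  186.8] [235 181  11  13 117] tall [ 0.624  -0.1321  0.152 ] mid [ 0.6334 -0.1274  0.11  ]
t15 blue [292.  189.3] [287 184  11  12 113] tall [ 0.6139 -0.2823  0.152 ] mid [ 0.623  -0.2835  0.11  ]
t15 brown [503.3  37.8] [499  34   9   9  42] [ 1.1846 -1.058   0.03  ]
t15 brown [261.9  49.1] [256  43  12  14 125] [ 1.1401 -0.1927  0.03  ]
t15 brown [238.2  65.4] [224  49  30  32 597] [ 1.0797 -0.1105  0.03  ]
t15 brown [310.7 143.5] [306 139  11  11  87] [ 0.7929 -0.3506  0.03  ]
t15 brown [243.  195.8] [232 182  21  24 251] [ 0.6218 -0.1282  0.03  ]
t15 brown [192.5 204.1] [187 199  11  10  70] [0.5979 0.034  0.03  ]
t15 brown [ 49.  208.4] [ 39 207  17   5  50] [0.5922 0.5118 0.03  ]
t15 brown [ 39.6 222.1] [ 26 209  28  25 469] [0.5475 0.5408 0.03  ]
w15 blue [ 58.5 394.9] [ 51 371  16  48 194] tall [0.1863 0.1761 0.152 ] mid [0.1404 0.2132 0.11  ]
w15 brown [160.9 331.2] [151 320  22  25 169] [0.1701 0.1158 0.03  ]
w15 brown [394.5 332.2] [383 320  25  35 162] [ 0.1687 -0.197   0.03  
[... 1929 characters left out ...]
.7 147.1] [420 145   8   6  32] [ 1.3559 -0.2385  0.03  ]
s15 brown [497.8 158.9] [489 147  21  25 315] [ 1.5758 -0.478   0.03  ]
s15 brown [529. 179.] [508 160  44  41 708] [ 1.5774 -0.6401  0.03  ]
s15 brown [242.2 174.6] [239 169   8  12  84] [0.6014 0.0336 0.03  ]
s15 brown [268.2 187.7] [261 176  17  29 308] [ 0.6446 -0.0915  0.03  ]
s15 brown [510.1 190.4] [503 183  17  15 138] [ 1.4412 -0.6369  0.03  ]
s15 brown [534.6 207.7] [531 201   9  14  86] [ 1.4403 -0.7566  0.03  ]
s15 brown [340.6 213. ] [336 208  10  11  70] [ 0.7883 -0.3561  0.03  ]
s15 brown [417.4 215.7] [411 211  14  10  30] [ 1.0142 -0.5244  0.03  ]
s15 brown [472.3 262. ] [426 222  85  73 567] [ 1.0092 -0.7873  0.03  ]
```

View pics/c15.png

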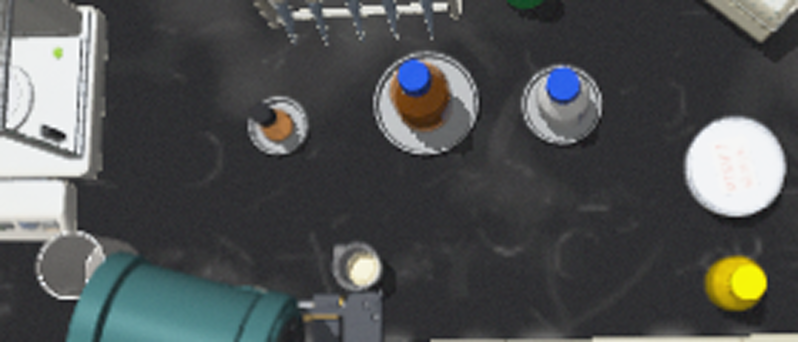

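View pics/c16.png

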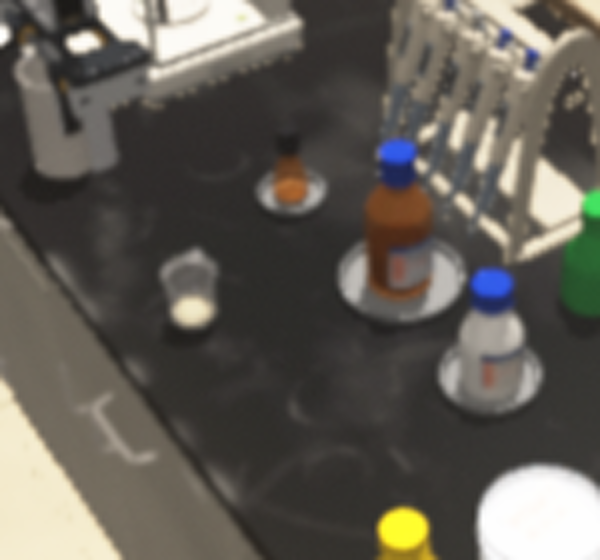

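View pics/w15.png

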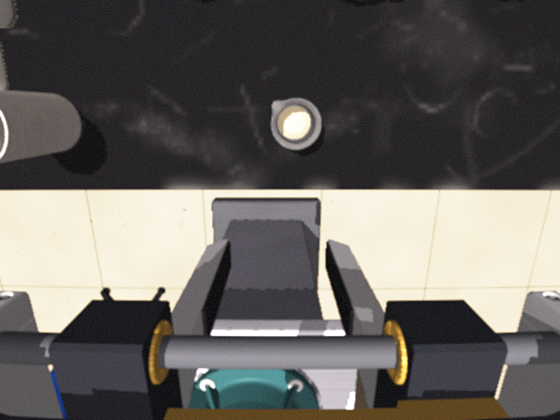

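```bash
python3 -c "
from h import *
print(robot.close_job())"
```

```text
the job is handed in; nothing more can be done
None
```

All three bottles are standing upright in their trays: tall in the large, then middle in the medium, then short in the smallest. I handed the job in at about 31.6 s of the 86 s allowed, with the arm clear and touching nothing.

**Last checks**
- **Tall bottle:** its cap is within about 3 mm of the tray centre, from the top and scene views.
- **Middle bottle:** its cap is within about 5 mm of the tray centre, from the top and scene views.
- **Short bottle:** I have no clean final position for it, because a colour-blob reading was off by up to 7 mm through parallax. Just before setting down, the wrist view put its foot within about 2 mm of centre. In the final pictures it stands upright and looks central.
- **Bystanders:** both beakers appear at the same pixels in the top view as before. The yellow and green look-alikes were not touched.
- **Forces:** the set-down readings stayed within about 3 N.

**What failed or disagreed**
- **First grasp:** it closed on nothing, just above the tall bottle's cap. The cameras showed the fingertips about 25 mm behind the reported TCP, so I went that much lower for all three grasps, and each one held.
- **Large tray:** a circle fit to its half-hidden rim gave 95 mm instead of 120 mm. I discarded that and used the top-view centre, which the scene view matched within about 3 mm.

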